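# Fit a sanding drum to the model trimmer and set its speed fader

### The job

Fit the green-banded sanding drum to the model trimmer: first slide the speed fader all the way to its red stop end, then lift the drum out of its rack bay and stand it upright on the light-blue mat, let go, and take a fresh grip round its outside. With the fader still at stop, lower the drum over the spindle, without dropping it, until it sits fully down on the flange, and let go of it. Only then slide the fader so that the white line on its grip lines up with the green mark; leave the yellow-banded drum and the other things on the bench where they are.

Things in the scene. Friction and masses are not known exactly. Their poses are not given: they have to be found in the camera images.
- fader (a joint): travel of the speed fader's grip along its track in m: 0 at the red stop end, 0.12 at the far end; it stays where it is left (about 1.5 N of friction)
- fader_top (a point): centre of the top of the fader's black grip, where a white line crosses it. The grip is 28 mm (across the track) x 20 mm (along it) x 40 mm high; the track's upper face, 54 mm above the bench, is 40 mm below this point. Axes as the console's
- console: grey speed console, a fixed box 120 x 210 x 40 mm (x, y, z), origin at the centre of its underside. On it lies the aluminium fader track (40 mm wide, 170 mm long, 14 mm high) along its y axis, centred; the grip moves to +y as the joint grows. A red tab at x = 36 mm, y = -60 mm on the top marks the stop end
- green_mark: flat green tab, 24 mm across x 5 mm along the track x 3 mm thick, on the console's top beside the track (on its +x side); origin at the centre of its underside, axes as the console's. Lining up means the grip's white line and this tab have the same y in the console's frame
- yellow_mark: a like tab in yellow, for another drum: not to be used
- green_drum: sanding drum, an upright tube with a black rubber core and a green band round its outside: 60 mm outer diameter, 40 mm through bore, 50 mm tall, about 120 g; origin at the centre of its underside, z along the bore. It begins standing in one of the rack's bays
- yellow_drum: a like drum with a yellow band, in the other bay: leave it
- rack: plywood rack, fixed, two bays side by side along its y, centred at x = 0, y = +37 and -37 mm; origin under the middle. Each bay is 66 x 66 mm, floor 6 mm thick, with 54 mm high walls (8 mm thick) at both sides and at the back (+x), open at the front (-x) and above: a drum (top at 56 mm) can be pinched by its front rim, one finger in the bore, not round its outside
- mat: light-blue mat, 110 x 120 x 3 mm (x, y, z), fixed on the bench; origin at the centre of its underside
- trimmer: model trimmer, fixed white housing 200 x 170 mm with a steel top 80 mm above the bench; origin at the centre of its underside
- seat (a point): centre of the upper face of the spindle's round flange (72 mm diameter, 86 mm above the bench), where the drum's underside rests when fully down. The upright spindle rises from here: 36 mm diameter, 57 mm tall, its top 9 mm tapering to 24 mm
- model: cream plaster dental model, 50 x 65 x 28 mm, a bystander; origin under its centre
- knife: wax knife lying along its x axis, about 180 mm long, wooden handle to -x, a bystander; origin at its underside near the middle
- case: blue plastic instrument case, 90 x 170 x 34 mm, a bystander; origin under its centre
- jar: amber glass jar with a white cap, 56 mm diameter, 70 mm tall, a bystander; origin under its centre
Mind the look-alikes: they are no part of the job. Of the things that look like the console, the middle-sized one is meant.

How it is judged:
By the outcome, as a careful person would: the job done as asked, in the order asked, and still so for the second after the job is handed in, with the robot touching nothing.
It also fails if it takes over 72 s, if anything falls off the work surface, if the arm or the gripper's body presses on something with over 40 N, if the wrist force passes 120 N, or if a joint passes its speed limit or range.

### The arm

A 6-joint arm with a two-finger parallel gripper is mounted at the origin on the work surface. World frame = base frame: x ahead of the robot, y to its left, z up, the work surface at z = 0. Lengths are in mm, angles in rad, forces in N, time in s.
With the tool pointing down it reaches from about 400 to 925 mm from the base axis. Payload 12.5 kg.
Tool frame: the origin (TCP) lies at the very end of the fingers, on their centre line; the grasp point (between the pads) lies env.grip_point_offset behind it (env.grip_point_offset is the distance from the TCP to the grasp point, in mm); y points along the fingers, z is the direction in which the jaws open and shut, and the axes are right-handed (so a half turn about y gives the same grasp; the last joint's range is limited). The gripper opens to 95 mm and grips with 3 to 60 N. Pads are 20 mm wide; open, the fingers measure 119 mm over their backs; the gripper's body (75 mm by 180 mm) begins 59 mm behind the grasp point.
Start: joints at [-1.434, 0.491, 1.559, -0, 1.092, -0.106], TCP at [150.286, -606.68, 214.661] pointing down, gripper open.
Joint ranges: [-3.1, 3.1], [-0.84, 2.19], [0.05, 2.79], [-1.13, 4.28], [0.06, 2.93], [-2.69, 2.69]. Speed limits (rad/s): [2.22, 2.22, 2.79, 3.14, 3.14, 3.14].

### API

Orientations are given as [roll, pitch, yaw] about the fixed x, y, z axes, in that order (R = Rz(yaw) Ry(pitch) Rx(roll)).
In Python, from cell import readout, read_camera, env, nets gives the robot as it stands.
- The arm moves only by the tool apply_moves, never from a script. Its argument "increments" is a list of rows, each a list of 3 entries, a list of its own where there are three numbers: the shift along the tool's x, y, z in cm, then the turn, a rotation vector about the tool's x, y, z in degrees, then the finger opening in cm, from 0 to 9.51. A call has exactly 5 rows; each row shifts and turns the pose as measured when the row begins, along the tool's axes as they then stand; what a row does not reach is not made up. A row lasts 1/8 s, in which the tool goes at most 62.5 mm and 10.7 degrees, less where a joint would pass 70% of its speed; a pose out of reach is approached as far as the arm can. A call with a gripper value outside its range is refused whole. The fingers move at their own pace and stop on an object; the grip force is fixed at half the most. Time passes only in rows, so rows that do not move let the fingers close, or fill a call up. It gives the time, the measured TCP pose, the force and the opening at its end, in the units of the state.
- readout.state(): the state, without advancing time (a new reading comes with each control period).
- read_camera(name): name is "side" or "top" or "wrist"; returns a dict with "img" (384x512x3 uint8, red, green, blue), "vfov" (degrees; the focal length in pixels is half the picture's height over the tangent of half this angle, whatever the lens; pixels are square), "cx", "cy" (the principal point, pixels), "distortion" ([k1, k2, p1, p2, k3] as OpenCV has them; the pictures are not rectified), "rvec" (rotation vector, rad) and "tvec" (3), from world to camera coordinates, as OpenCV has them; the wrist camera has in their place "mount" (4x4, takes a point from camera to tool coordinates, whose origin is the TCP and whose axes are the tool frame's). Camera axes: x right, y down, z forward; pixel columns grow to the right and rows downward; lengths in mm; the calibration is good to about 2 mm. A picture is of the moment at which its call begins: read the wrist's pose just before it. There is no depth.
- env.job_done(): hands the job in, once; it reports no verdict.
Trained networks look in a picture, given as the dict that the camera call returned (one of the last four; its "shot" number tells which), for a name from the list of things; names that differ only in an ending like _2 or _b are one class to them, and where a whole thing is asked for, a point or a joint stands for the part that bears it (a point fixed in the world has none). Each returns a list of dicts, best first, with "confidence" (0 to 1); they miss things now and then, are a little off and sometimes report something else, mostly with a low value. They report only what shows in the picture. A call takes as long as a camera call. They do not tell look-alikes from the thing itself.
- nets.look_for(picture, thing): "point" ([x, y, z] in mm, in the coordinates of the camera as it stood for that picture, good to about 4 mm: the middle of the surface that is visible of it).
- nets.mark_of(picture, thing): "point" ([x, y, z] in mm, in the coordinates of the camera as it stood for that picture, good to about 4 mm: a listed point, or the origin of a listed thing).
The state is a dict: "t": time; "joints": joint angles; "qvel": joint speeds; "tau": joint torques, N m; "eef_pos": TCP position; "tcp_rot": TCP orientation; "ft_force": force on the tool from outside, world axes, zero at the start; "moment": the same for the moment, N m; "opening": opening from 0.0 (shut) to 1.0 (fully open).
Only numpy, scipy, OpenCV 4.12 (cv2) and the standard library are available. Lean on these libraries where they do the work, as an engineer would, in place of code of your own. Each camera call takes 0.05 s, during which the arm holds its last target. There are 200 camera calls.

## Working session

There is one attempt and no reset: what is moved stays moved. The work goes in short steps, Python scripts to look and compute and a tool call to move; the robot and the scene stay as the last step left them, time stands still between calls to the robot, and variables do not carry over. Pictures are saved under pics/ and viewed, about 8 in all and at most 12, crops included, and the job is handed in when it is done.

Besides the shell and the picture viewer there is one more tool, called after "Call:" as name(argument=value, ...) on one line, values as JSON. apply_moves: Moves the arm, as the interface text tells. Its arguments: {"type":"object","properties":{"increments":{"type":"array"}},"required":["increments"]}

```bash
mkdir -p pics; cat > h.py <<'E'
import numpy as np, cv2
from scipy.spatial.transform import Rotation as R
from cell import readout, read_camera, env, nets
def cam(name):
    s=readout.state(); p=read_camera(name)
    if name=="wrist":
        T=np.eye(4);T[:3,:3]=R.from_euler('xyz',s['tcp_rot']).as_matrix();T[:3,3]=s['eef_pos'];M=T@np.array(p['mount'])
    else:
        W=np.eye(4);W[:3,:3]=cv2.Rodrigues(np.array(p['rvec'],float))[0];W[:3,3]=np.ravel(p['tvec']);M=np.linalg.inv(W)
    p['M']=M; return p
def K(p):
    f=p['img'].shape[0]/2/np.tan(np.radians(p['vfov'])/2); return np.array([[f,0,p['cx']],[0,f,p['cy']],[0,0,1]])
def w(p,pt): return (p['M']@np.r_[pt,1])[:3]
def proj(p,X):
    W=np.linalg.inv(p['M']); return cv2.projectPoints(np.array(X,float).reshape(-1,1,3),cv2.Rodrigues(W[:3,:3])[0],W[:3,3],K(p),np.array(p['distortion'],float))[0].reshape(-1,2)
def ray(p,uv,z):
    u=cv2.undistortPoints(np.array(uv,float).reshape(-1,1,2),K(p),np.array(p['distortion'],float)).reshape(-1,2)
    d=np.c_[u,np.ones(len(u))]@p['M'][:3,:3].T; o=p['M'][:3,3]; return o+d*((z-o[2])/d[:,2])[:,None]
def save(p,n,crop=None,sc=1):
    i=p['img'][...,::-1]
    if crop: i=i[crop[1]:crop[3],crop[0]:crop[2]]
    cv2.imwrite('pics/'+n,cv2.resize(i,None,fx=sc,fy=sc,interpolation=cv2.INTER_CUBIC))
def rep(p,things,n=3):
    for t in things:
        for f in (nets.mark_of,nets.look_for):
            try: r=f(p,t)
            except Exception as e: print(t,f.__name__,e); continue
            for d in r[:n]:
                x=w(p,d['point']); print(t,f.__name__[:4],x.round(0),'px',proj(p,x)[0].round(0),round(d['confidence'],2))
E
python3 - <<'E'
from h import *
s=readout.state();print(s, env.grip_point_offset)
p=cam('top');save(p,'top.png',None,1.5);print(p['M'].round(2))
rep(p,"fader_top console green_mark yellow_mark green_drum yellow_drum rack mat trimmer seat model knife case jar".split())
q=cam('side');save(q,'side.png',None,1.5);print(q['M'].round(2))
rep(q,"fader_top console green_drum rack mat seat".split())
E
```

```text
{'t': 0.0, 'joints': array([-1.43355303e+00,  4.91577203e-01,  1.55945605e+00, -1.71941412e-06,
        1.09170659e+00, -1.05608486e-01]), 'qvel': array([-0.00072666,  0.00130537,  0.00124863, -0.0015213 , -0.00061343,
        0.00204973]), 'tau': array([ 2.32234117e-03, -6.12631559e+01, -2.58184379e+01,  6.94011035e-02,
        4.81892203e-02, -6.11601854e-05]), 'eef_pos': array([ 150.2770818 , -606.4081181 ,  214.04851924]), 'tcp_rot': array([-1.57193728e+00,  1.19410989e-04, -2.89874014e+00]), 'ft_force': array([ 0.14239242,  0.24181197, -0.63312771]), 'moment': array([ 0.00438811, -0.0511593 , -0.02965843]), 'opening': 0.9993569931580806} 18.8
[[-1.00000e-02 -1.00000e+00  9.00000e-02  3.59820e+02]
 [-1.00000e+00  1.00000e-02 -1.00000e-02  9.66000e+00]
 [ 1.00000e-02 -9.00000e-02 -1.00000e+00  1.42953e+03]
 [ 0.00000e+00  0.00000e+00  0.00000e+00  1.00000e+00]]
fader_top call [483. 314.  95.] px [149. 192.] 0.53
fader_top call [260. 319.  72.] px [148. 263.] 0.52
fader_top call [578. 497. 126.] px [ 89. 161.] 0.44
fader_top call [482. 313.  94.] px [149. 192.] 0.4
console call [25
[... 1409 characters left out ...]
3.   69.] px [412. 173.] 0.87
[[ 8.70000e-01 -2.60000e-01  4.20000e-01 -1.66800e+02]
 [-4.90000e-01 -4.80000e-01  7.20000e-01 -1.08688e+03]
 [ 1.00000e-02 -8.40000e-01 -5.50000e-01  9.29930e+02]
 [ 0.00000e+00  0.00000e+00  0.00000e+00  1.00000e+00]]
fader_top call [ 427. -302.   -1.] px [298. 276.] 0.65
console call [ 426. -345.   48.] px [307. 273.] 0.66
console call [694. -68.  84.] px [326. 192.] 0.57
rack call [ 425. -305.    1.] px [298. 277.] 0.67
rack call [ 446. -374.   39.] px [319. 279.] 0.65
mat call [ 597. -279.    5.] px [339. 253.] 0.57
mat call [ 599. -287.    3.] px [341. 254.] 0.69
seat call [601. -26.  90.] px [297. 192.] 0.62
seat call [694. -66.  80.] px [325. 193.] 0.98
```

View pics/top.png

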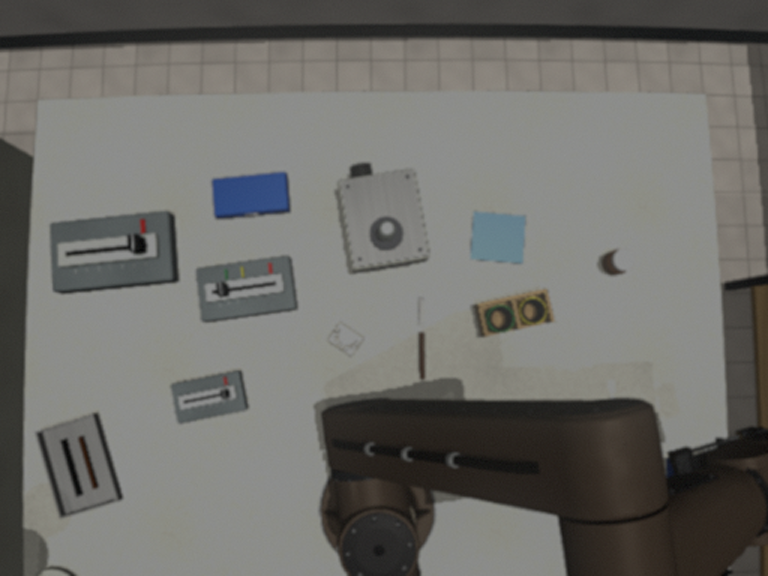

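View pics/side.png

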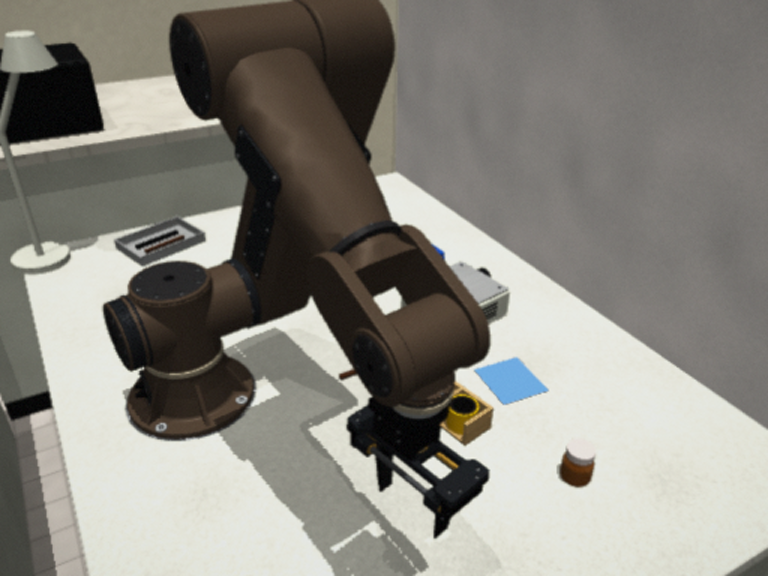

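The top view shows the middle console at display (245,290), with its grip at the left end and its red tab on the right at (270,267). The green mark is at (226,274) and the green drum is in the rack's left bay at (500,318). The mat, trimmer and spindle agree with the network reports. The side view is mostly blocked by the arm.

```bash
cat >> h.py <<'E'
def go(tgt,yaw=None,frm=None):
    s=readout.state(); p,rp=(s['eef_pos'],s['tcp_rot']) if frm is None else (np.array(frm[0],float),[-np.pi/2,0,frm[1]])
    M=R.from_euler('xyz',rp); d=M.inv().apply(np.array(tgt,float)-p)/10
    print('shift cm',d.round(2),'norm',round(np.linalg.norm(d),2),end=' ')
    if yaw is not None:
        r=(M.inv()*R.from_euler('xyz',[-np.pi/2,0,yaw])).as_rotvec(degrees=True); print('turn',r.round(2),end='')
    print()
E
python3 - <<'E'
from h import *
go([400,-300,290],-2.899)
go([490,280,290],-3.027,([400,-300,290],-2.899))
E
```

```text
shift cm [-31.61  -7.54 -23.77] norm 40.26 turn [-0.    0.01  0.  ]
shift cm [-22.67  -0.   -54.14] norm 58.69 turn [-0.    7.33 -0.  ]
```

Call:
apply_moves(increments=[[[-4.5,-1.1,-3.4],[0,0,0],9.5],[[-4.5,-1.1,-3.4],[0,0,0],9.5],[[-4.5,-1.1,-3.4],[0,0,0],9.5],[[-4.5,-1.1,-3.4],[0,0,0],9.5],[[-4.5,-1.1,-3.4],[0,0,0],9.5]])

```text
t: 2.72
eef_pos: [330.5, -383.9, 269.9]
tcp_rot: [-1.571, 0.0, -2.905]
ft_force: [1.1, -0.1, 0.9]
opening: 0.996
```

Call:
apply_moves(increments=[[[-4.6,-1.0,-3.1],[0,0,0],9.5],[[-4.6,-1.0,-3.1],[0,0,0],9.5],[[0,0,0],[0,0,0],9.5],[[0,0,0],[0,0,0],9.5],[[0,0,0],[0,0,0],9.5]])

```text
t: 3.35
eef_pos: [408.4, -297.5, 291.8]
tcp_rot: [-1.569, 0.002, -2.901]
ft_force: [-0.1, 0.1, -0.3]
opening: 1.0
```

```bash
python3 - <<'E'
from h import *
p=cam('wrist');save(p,'w1.png',None,1.5);np.save('w1',p['M'])
import pickle;pickle.dump({k:v for k,v in p.items()},open('w1.pkl','wb'))
print(p['M'].round(2),p['mount'])
rep(p,["green_drum","yellow_drum","rack","mat"],1)
s=readout.state();print(s['eef_pos'],s['tcp_rot'][2])
E
```

```text
[[ 2.4000e-01 -9.4000e-01 -2.5000e-01  4.7639e+02]
 [-9.7000e-01 -2.3000e-01 -6.0000e-02 -2.7980e+02]
 [ 0.0000e+00  2.5000e-01 -9.7000e-01  4.6151e+02]
 [ 0.0000e+00  0.0000e+00  0.0000e+00  1.0000e+00]] [[-3.53668414e-04  9.66871325e-01  2.55264014e-01 -7.04789277e+01]
 [ 2.76513803e-04 -2.55263925e-01  9.66871373e-01 -1.69566494e+02]
 [ 9.99999899e-01  4.12535888e-04 -1.77074479e-04 -7.05092044e-01]
 [ 0.00000000e+00  0.00000000e+00  0.00000000e+00  1.00000000e+00]]
green_drum call [ 412. -268.    8.] px [238. 154.] 0.93
green_drum call [ 410. -269.   56.] px [236. 161.] 0.95
yellow_drum call [ 429. -344.    6.] px [289. 155.] 0.87
yellow_drum call [ 408. -267.   59.] px [234. 162.] 0.34
rack call [ 421. -306.   -4.] px [263. 153.] 0.87
rack call [ 408. -268.   57.] px [235. 162.] 0.7
mat call [ 596. -281.    1.] px [277.  27.] 0.66
mat call [ 588. -285.    5.] px [278.  33.] 0.76
[ 408.94083913 -296.85782053  291.99552463] -2.9003720900704084
```

View pics/w1.png

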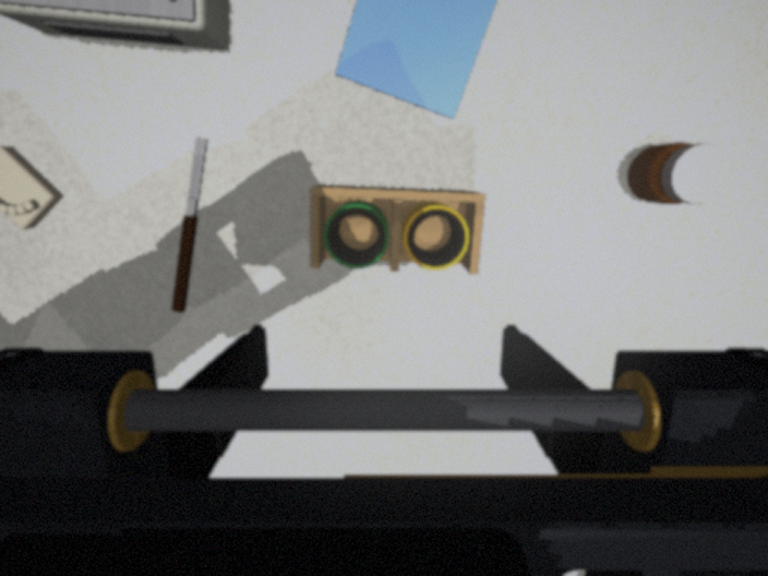

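The wrist view shows the rack at display (395,228), with its open side towards the robot. The green rim is centred at (356,235), yellow is on the right, and the mat is at the top. Next I go to the console.

Call:
apply_moves(increments=[[[-2.2,0,-5.4],[0,1.5,0],9.5],[[-2.2,0,-5.4],[0,1.5,0],9.5],[[-2.2,0,-5.4],[0,1.5,0],9.5],[[-2.2,0,-5.4],[0,1.5,0],9.5],[[-2.2,0,-5.4],[0,1.5,0],9.5]])

```text
t: 4.42
eef_pos: [468.2, -7.0, 291.8]
tcp_rot: [-1.569, 0.003, -3.043]
ft_force: [1.7, -0.9, 0.5]
opening: 1.0
```

Call:
apply_moves(increments=[[[-0.5,0.4,-5.8],[0,0,0],7],[[-0.5,0.4,-5.8],[0,0,0],7],[[-0.5,0.4,-5.8],[0,0,0],7],[[-0.5,0.4,-5.8],[0,0,0],7],[[0,0.4,-5.2],[0,0,0],7]])

```text
t: 5.05
eef_pos: [460.1, 287.7, 271.3]
tcp_rot: [-1.569, 0.006, -3.043]
ft_force: [0.5, -0.4, 0.7]
opening: 0.736
```

```bash
python3 - <<'E'
from h import *
s=readout.state();print(s['eef_pos'],s['tcp_rot'])
p=cam('wrist');save(p,'w2.png',None,1.5)
import pickle;pickle.dump(p,open('w2.pkl','wb'))
rep(p,["fader_top","console","green_mark","yellow_mark"],2)
E
```

```text
[460.1040827  287.71579957 271.28681134] [-1.56876207  0.00633934 -3.04291452]
fader_top call [576. 507. 126.] px [42. 42.] 0.97
fader_top call [484. 322.  93.] px [228. 153.] 0.64
fader_top call [576. 497. 121.] px [55. 44.] 0.87
fader_top call [482. 319.  95.] px [231. 154.] 0.78
console call [483. 279.  -4.] px [263. 148.] 0.89
console call [253. 366.   2.] px [196. 283.] 0.88
console call [567. 501.  54.] px [88. 64.] 0.93
console call [491. 281.  40.] px [263. 145.] 0.63
green_mark call [515. 322.  39.] px [234. 123.] 0.65
green_mark call [387.  76.  16.] px [391. 226.] 0.71
green_mark call [517. 326.  43.] px [231. 122.] 0.52
yellow_mark call [521. 289.  36.] px [259. 122.] 0.55
```

View pics/w2.png

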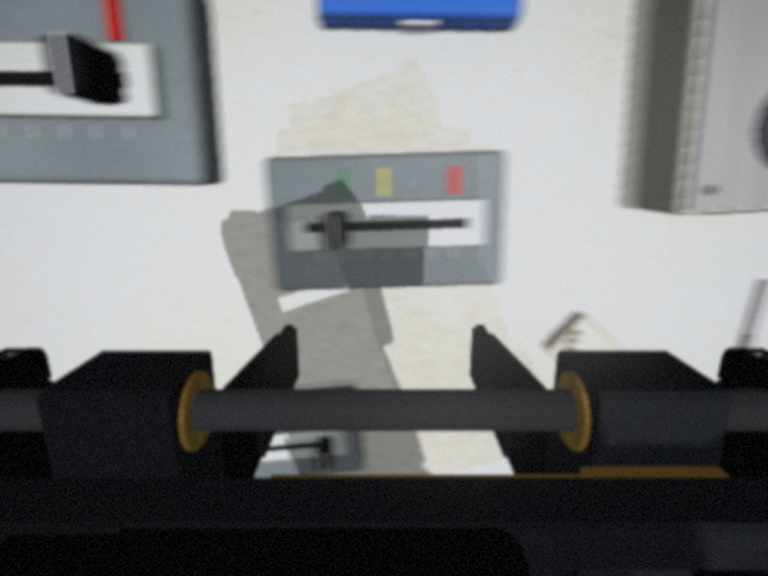

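```bash
cat > a.py <<'E'
from h import *
import pickle
p=pickle.load(open('w2.pkl','rb'))
def r(l,z): return ray(p,np.array(l)/1.5,z)
c=r([(270,158),(503,152),(500,284),(277,289)],40);print('corners',c.round(1))
l=r([(310,227),(466,222)],54);d=l[0]-l[1];print('slot',l.round(1),np.degrees(np.arctan2(-d[0],d[1])))
m=r([(342,182),(384,182),(455,180)],43);print('g,y,r',m.round(1))
y=np.arctan2(-(c[0]-c[1])[0],(c[0]-c[1])[1]);print('yaw top edge',np.degrees(y))
E
python3 a.py; python3 -c "
from h import *
go([482,320,160],np.pi+.105-2*np.pi)
"
```

```text
corners [[531.  393.   40. ]
 [555.7 194.8  40. ]
 [440.3 178.4  40. ]
 [415.4 382.4  40. ]]
slot [[477.3 353.3  54. ]
 [494.7 220.4  54. ]] 7.491069380371335
g,y,r [[517.2 329.8  43. ]
 [520.8 293.7  43. ]
 [528.5 232.9  43. ]]
yaw top edge 7.093485518679184
shift cm [-2.39 11.18 -3.36] norm 11.91 turn [-0.12 -0.49 -0.36]
```

Call:
apply_moves(increments=[[[-1.0,3.5,-1.3],[0,-1.6,0],7],[[-1.0,3.5,-1.3],[0,0,0],7],[[-0.3,2,-0.5],[0,0,0],7],[[0,0,0],[0,0,0],7],[[0,0,0],[0,0,0],7]])

```text
t: 6.12
eef_pos: [483.9, 314.6, 182.1]
tcp_rot: [-1.57, 0.011, -3.023]
ft_force: [0.1, -0.1, -1.4]
opening: 0.734
```

```bash
python3 - <<'E'
from h import *
s=readout.state();print(s['eef_pos'],s['tcp_rot'])
p=cam('wrist');save(p,'w3.png',None,1.5)
import pickle;pickle.dump(p,open('w3.pkl','wb'))
rep(p,["fader_top","console","green_mark"],2)
E
```

```text
[483.88768602 314.61398416 182.14581325] [-1.56976091  0.01061038 -3.0231558 ]
fader_top call [578. 504. 125.] px [ 2. 46.] 0.93
fader_top call [483. 321.  96.] px [250. 195.] 0.86
fader_top call [575. 495. 118.] px [23. 54.] 0.82
fader_top call [527. 290.  39.] px [285. 145.] 0.74
console call [486. 281.  -2.] px [284. 177.] 0.79
console call [573. 584.  -3.] px [24. 68.] 0.68
console call [494. 281.  40.] px [289. 177.] 0.82
console call [570. 494.  52.] px [78. 75.] 0.78
green_mark call [514. 324.  38.] px [251. 153.] 0.63
green_mark call [515. 321.  42.] px [253. 153.] 0.4
```

View pics/w3.png

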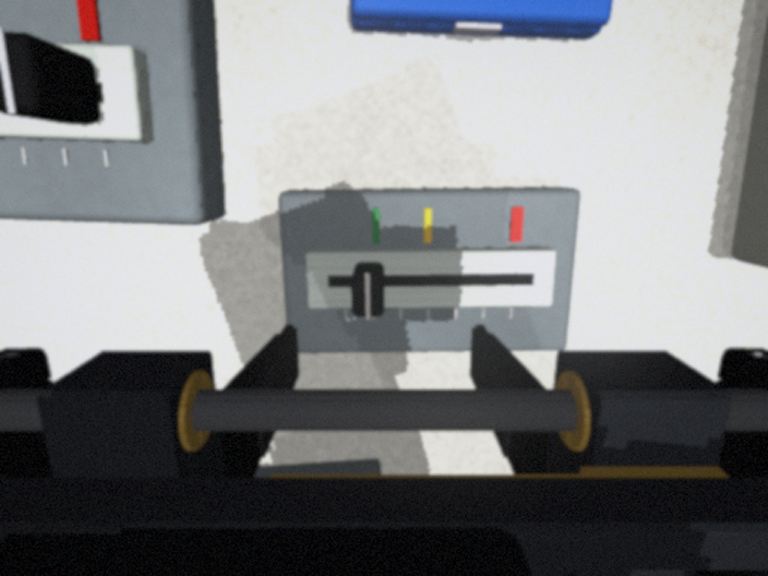

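```bash
cat > b.py <<'E'
from h import *
import pickle
p=pickle.load(open('w3.pkl','rb'))
def r(l,z): return ray(p,np.array(l)/1.5,z)
c=r([(281,192),(578,189)],40);d=c[0]-c[1];y=np.arctan2(-d[0],d[1]);print('corners',c.round(1),np.degrees(y))
l=r([(330,280.5),(532,279)],54);d=l[0]-l[1];print('slot',l.round(1),np.degrees(np.arctan2(-d[0],d[1])))
t=r([(306,254),(555,250),(555,304),(308,308)],54);print('track',t.round(1),t.mean(0))
g=r([(376.5,225),(428,225),(516.5,224)],43);f=r([(367.5,296)],94)[0]
A=R.from_euler('z',-7.3,degrees=True); o=np.r_[t.mean(0)[:2],0]
for n,v in zip(['track c','green','yel','red','grip'],[t.mean(0),*g,f]): print(n,v.round(1),A.apply(v-o).round(1))
E
python3 b.py;python3 -c "
from h import *
go([482,320,70],-3.014)
"
```

```text
corners [[531.9 391.2  40. ]
 [557.8 190.9  40. ]] 7.373215691946589
slot [[477.7 351.3  54. ]
 [495.  214.6  54. ]] 7.231125864302175
track [[494.  369.   54. ]
 [516.5 203.3  54. ]
 [479.5 195.3  54. ]
 [456.4 364.7  54. ]] [486.60759551 283.0511941   54.        ]
track c [486.6 283.1  54. ] [ 0.  0. 54.]
green [517.7 324.2  43. ] [36.1 36.8 43. ]
yel [521.9 289.1  43. ] [35.8  1.5 43. ]
red [529.8 228.9  43. ] [ 35.9 -59.2  43. ]
grip [480.8 324.5  94. ] [-0.5 41.9 94. ]
shift cm [ 0.21 11.17 -0.52] norm 11.19 turn [-0.07 -0.47 -0.6 ]
```

```bash
python3 -c "
from h import *
go([481,324,66],-3.014)
go([495.0,217,66],-3.014,([481,324,66],-3.014))
"
```

```text
shift cm [ 0.26 11.57 -0.92] norm 11.61 turn [-0.07 -0.47 -0.6 ]
shift cm [-0.03  0.   10.79] norm 10.79 turn [0. 0. 0.]
```

Call:
apply_moves(increments=[[[0.2,3.9,-0.9],[0,-0.5,-0.6],6],[[0,3.9,0],[0,0,0],5],[[0,3.5,0],[0,0,0],4],[[0,0,0],[0,0,0],2],[[0,0,0],[0,0,0],1]])

```text
t: 7.1
eef_pos: [482.3, 325.0, 68.9]
tcp_rot: [-1.572, 0.005, -3.013]
ft_force: [0.1, 1.0, 0.8]
opening: 0.267
```

Call:
apply_moves(increments=[[[0,0,0],[0,0,0],1],[[0,0,2.5],[0,0,0],1],[[0,0,3],[0,0,0],1],[[0,0,3],[0,0,0],1],[[0,0,1],[0,0,0],1]])

```text
t: 7.72
eef_pos: [494.8, 229.8, 69.7]
tcp_rot: [-1.573, 0.007, -3.012]
ft_force: [2.4, 2.1, -16.5]
opening: 0.205
```

Call:
apply_moves(increments=[[[0,0,0.6],[0,0,0],1],[[0,0,0.4],[0,0,0],1],[[0,0,0.3],[0,0,0],1],[[0,0,0.3],[0,0,0],1],[[0,0,0.3],[0,0,0],1]])

```text
t: 8.35
eef_pos: [495.7, 223.0, 69.8]
tcp_rot: [-1.587, 0.01, -3.014]
ft_force: [-0.7, 22.5, -18.2]
opening: 0.206
```

Call:
apply_moves(increments=[[[0,0,-0.1],[0,0,0],5],[[0,0,0],[0,0,0],5],[[0,-5,0],[0,0,0],5],[[0,-5,0],[0,0,0],5],[[0,-4,0],[0,0,0],5]])

```text
t: 8.98
eef_pos: [494.1, 223.4, 215.0]
tcp_rot: [-1.586, 0.01, -3.011]
ft_force: [0.4, 0.7, -0.0]
opening: 0.523
```

```bash
python3 - <<'E'
from h import *
import pickle
p=cam('wrist');save(p,'w4.png',None,1.5)
rep(p,["fader_top"],3)
A=R.from_euler('z',-7.3,degrees=True)
for d in nets.mark_of(p,'fader_top'): print(A.apply(w(p,d['point'])-[486.6,283.1,0]))
q=pickle.load(open('w1.pkl','rb'))
# green/yellow rims in w1
hsv=cv2.cvtColor(q['img'],cv2.COLOR_RGB2HSV)
for n,lo,hi in (('g',(45,80,30),(90,255,255)),('y',(22,110,60),(36,255,255))):
    m=cv2.inRange(hsv,lo,hi); m[:110]=0;m[190:]=0;m[:,:200]=0;m[:,330:]=0
    pts=cv2.findNonZero(m); (c,rad)=cv2.minEnclosingCircle(pts); print(n,len(pts),c,rad,ray(q,[c],56))
s=readout.state();print(s['eef_pos'],s['tcp_rot'])
go([480,-150,260],-1.35); 
E
```

```text
fader_top call [496. 223.  93.] px [259. 185.] 0.62
fader_top call [498. 223.  92.] px [259. 182.] 0.97
[  1.8687488  -60.50153324  92.79324018]
g 282 (237.3480987548828, 156.42405700683594) 22.081584930419922 [[ 415.41786223 -269.45597413   56.        ]]
y 370 (291.170654296875, 156.20059204101562) 23.083602905273438 [[ 433.11760796 -340.32728959   56.        ]]
[494.01208935 223.4544433  213.16369565] [-1.58650587  0.01024266 -3.0107483 ]
shift cm [ 6.21 -5.33 36.76] norm 37.66 turn [  0.2  -95.15  -1.19]
```

```bash
python3 - <<'E'
from h import *
y0=-3.011;yt=-1.326;P=np.array([494.,223.5,213]);T=np.array([391.,-275.5,150]);n=10
for i in range(n):
    M=R.from_euler('xyz',[-np.pi/2,0,y0+(yt-y0)*i/n]); print(i,M.inv().apply((T-P)/n/10).round(1),'turn',round(-np.degrees((yt-y0)/n),2))
E
```

```text
0 [1.7 0.6 4.8] turn -9.65
1 [2.5 0.6 4.5] turn -9.65
2 [3.2 0.6 4. ] turn -9.65
3 [3.8 0.6 3.4] turn -9.65
4 [4.3 0.6 2.7] turn -9.65
5 [4.7 0.6 2. ] turn -9.65
6 [5.  0.6 1.1] turn -9.65
7 [5.1 0.6 0.3] turn -9.65
8 [ 5.1  0.6 -0.6] turn -9.65
9 [ 4.9  0.6 -1.4] turn -9.65
```

Call:
apply_moves(increments=[[[1.7,0,4.8],[0,-9.6,0],4],[[2.5,0,4.5],[0,-9.6,0],4],[[3.2,0.3,4.0],[0,-9.6,0],3],[[3.8,0.6,3.4],[0,-9.6,0],3],[[4.3,0.6,2.7],[0,-9.6,0],3]])

```text
t: 9.8
eef_pos: [441.1, -24.2, 189.1]
tcp_rot: [-1.579, 0.014, -2.166]
ft_force: [1.1, -0.3, 0.1]
opening: 0.319
```

Call:
apply_moves(increments=[[[4.7,0.6,2.0],[0,-9.6,0],3],[[5,0.6,1.1],[0,-9.6,0],3],[[5.1,0.6,0.3],[0,-9.6,0],3],[[5.1,0.6,-0.6],[0,-9.6,0],3],[[4.9,0.6,-1.4],[0,-9.6,0],3]])

```text
t: 10.42
eef_pos: [385.0, -270.2, 150.4]
tcp_rot: [-1.572, 0.022, -1.335]
ft_force: [0.7, 0.2, 1.0]
opening: 0.314
```

```bash
python3 - <<'E'
from h import *
s=readout.state();print(s['eef_pos'],s['tcp_rot'])
go([391.2,-275.5,130],-1.326)
E
```

```text
[ 384.96731549 -270.23737006  150.40880994] [-1.5724197   0.02155876 -1.33454544]
shift cm [0.7  2.03 0.49] norm 2.2 turn [ 0.09 -0.49 -1.24]
```

Call:
apply_moves(increments=[[[0.7,2.0,0.5],[0,-0.5,-1.2],3],[[0,0,0],[0,0,0],3],[[0,0,0],[0,0,0],3],[[0,0,0],[0,0,0],3],[[0,0,0],[0,0,0],3]])

```text
t: 11.05
eef_pos: [389.5, -276.6, 127.9]
tcp_rot: [-1.575, 0.005, -1.326]
ft_force: [-0.4, -0.5, -0.5]
opening: 0.315
```

```bash
python3 - <<'E'
from h import *
s=readout.state();print(s['eef_pos'],s['tcp_rot'],s['opening'])
p=cam('wrist');save(p,'w5.png',None,1.5)
rep(p,["green_drum","yellow_drum","rack"],1)
print(proj(p,[[391.2,-275.5,56],[415.4,-269.5,56]])*1.5)
import pickle;pickle.dump(p,open('w5.pkl','wb'))
E
```

```text
[ 389.45256293 -276.607914    127.93702938] [-1.57513021  0.00472578 -1.32603402] 0.3147291574907857
green_drum call [ 413. -268.    8.] px [283. 186.] 0.94
green_drum call [ 411. -269.   59.] px [285. 200.] 0.82
yellow_drum call [ 431. -341.    8.] px [281. 255.] 0.83
yellow_drum call [ 415. -358.   54.] px [263. 291.] 0.57
rack call [ 421. -304.   -1.] px [280. 218.] 0.87
rack call [ 423. -267.   45.] px [297. 197.] 0.98
[[389.72950964 301.98869932]
 [434.25238851 302.14352432]]
```

View pics/w5.png

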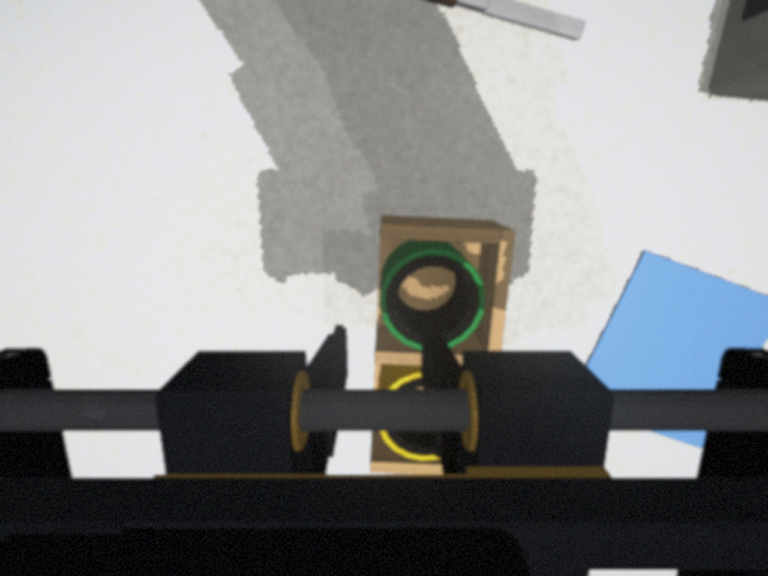

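The green rim is centred near display (432,300) in the wrist view, where the estimate put it (434,302). The jaws straddle the front rim, so I can descend.

Call:
apply_moves(increments=[[[-0.1,2.5,0.2],[0,0,0],3],[[0,2.5,0],[0,0,0],3],[[0,2.5,0],[0,0,0],3],[[0,2.2,0],[0,0,0],3],[[0,0.7,0],[0,0,0],3]])

```text
t: 12.02
eef_pos: [391.3, -275.9, 21.6]
tcp_rot: [-1.574, 0.002, -1.327]
ft_force: [-0.5, 0.1, -0.3]
opening: 0.318
```

Call:
apply_moves(increments=[[[0,0,0],[0,0,0],0.5],[[0,0,0],[0,0,0],0.5],[[0,0,0],[0,0,0],0.5],[[0,0,0],[0,0,0],0.5],[[0,-1,0],[0,0,0],0.5]])

```text
t: 12.65
eef_pos: [391.6, -276.2, 33.3]
tcp_rot: [-1.573, 0.002, -1.327]
ft_force: [-0.2, 1.0, -1.5]
opening: 0.129
```

Call:
apply_moves(increments=[[[0,-2,0],[0,0,0],0.5],[[0,-3,0],[0,0,0],0.5],[[0,-3,0],[0,0,0],0.5],[[0,-1,0],[0,0,0],0.5],[[0,0,0],[0,0,0],0.5]])

```text
t: 13.28
eef_pos: [391.7, -276.1, 128.6]
tcp_rot: [-1.572, -0.0, -1.327]
ft_force: [0.4, -0.2, -1.6]
opening: 0.124
```

```bash
python3 - <<'E'
from h import *
s=readout.state();print(s['eef_pos'],s['tcp_rot'],s['opening'],s['ft_force'])
p=cam('wrist');save(p,'w6.png',None,1.5)
import pickle
for n in ('w1',):
    q=pickle.load(open(n+'.pkl','rb'));rep(q,[],1)
rep(p,["green_drum","yellow_drum","mat"],1)
E
```

```text
[ 391.65996831 -276.14289271  128.62077215] [-1.57217573e+00 -4.75578676e-07 -1.32670231e+00] 0.12411258687569435 [ 0.4384497  -0.21439211 -1.55028299]
green_drum call [ 413. -271.  115.] px [291. 227.] 0.7
green_drum call [ 398. -246.  161.] px [285. 209.] 0.79
yellow_drum call [ 416. -365.   54.] px [259. 297.] 0.38
mat call [ 598. -278.    1.] px [445. 233.] 0.7
mat call [ 592. -258.    4.] px [449. 216.] 0.94
```

View pics/w6.png

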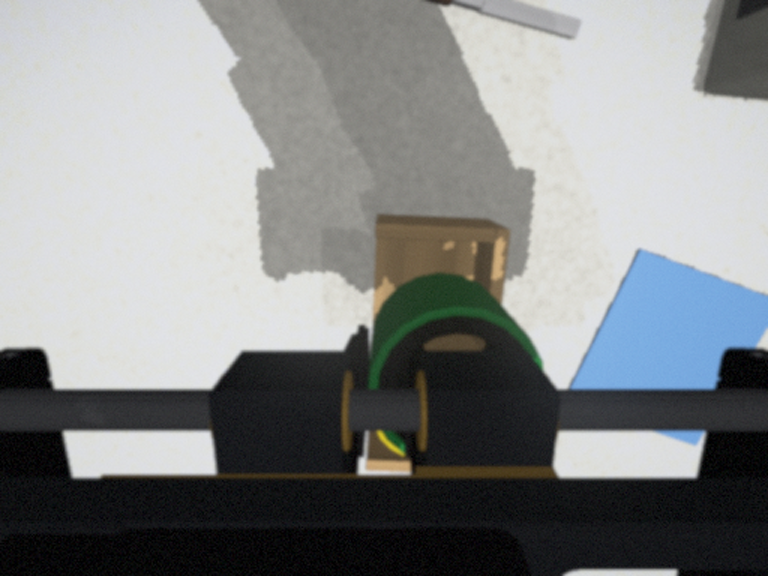

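Call:
apply_moves(increments=[[[1.4,0,4.4],[0,0,0],0.5],[[1.4,0,4.4],[0,0,0],0.5],[[1.4,0,4.4],[0,0,0],0.5],[[1.4,1,4.3],[0,0,0],0.5],[[0,3,0],[0,0,0],0.5]])

```text
t: 14.25
eef_pos: [580.5, -288.5, 84.9]
tcp_rot: [-1.573, 0.002, -1.328]
ft_force: [-0.4, 0.8, -2.7]
opening: 0.126
```

Call:
apply_moves(increments=[[[0,2.5,0],[0,0,0],0.5],[[0,1.5,0],[0,0,0],0.5],[[0,1,0],[0,0,0],0.5],[[0,0.5,0],[0,0,0],0.5],[[0,0,0],[0,0,0],0.5]])

```text
t: 14.88
eef_pos: [579.6, -287.8, 24.9]
tcp_rot: [-1.576, 0.005, -1.328]
ft_force: [0.2, -0.3, -0.8]
opening: 0.129
```

Call:
apply_moves(increments=[[[0,0.3,0],[0,0,0],0.5],[[0,0.2,0],[0,0,0],0.5],[[0,0.15,0],[0,0,0],0.5],[[0,0.1,0],[0,0,0],0.5],[[0,0,0],[0,0,0],0.5]])

```text
t: 15.5
eef_pos: [580.2, -288.3, 19.5]
tcp_rot: [-1.574, 0.003, -1.328]
ft_force: [1.1, 0.6, -1.2]
opening: 0.126
```

Call:
apply_moves(increments=[[[0,0.1,0],[0,0,0],0.5],[[0,0.1,0],[0,0,0],0.5],[[0,0.1,0],[0,0,0],0.5],[[0,0,0],[0,0,0],0.5],[[0,0,0],[0,0,0],0.5]])

```text
t: 16.12
eef_pos: [580.3, -288.4, 19.4]
tcp_rot: [-1.573, 0.002, -1.328]
ft_force: [-0.4, 0.4, 0.0]
opening: 0.129
```

Call:
apply_moves(increments=[[[0,0.3,0],[0,0,0],0.5],[[0,0,0],[0,0,0],0.5],[[0,0,0],[0,0,0],2.5],[[0,0,0],[0,0,0],3],[[0,0,0],[0,0,0],3]])

```text
t: 16.75
eef_pos: [580.7, -288.7, 19.0]
tcp_rot: [-1.572, 0.001, -1.328]
ft_force: [-0.3, 1.2, 0.5]
opening: 0.309
```

Call:
apply_moves(increments=[[[0,-2,0],[0,0,0],3],[[0,-4,0],[0,0,0],3],[[0,-5,0],[0,0,0],5],[[0,-5,0],[0,0,0],9],[[0,0,0],[0,0,0],9.5]])

```text
t: 17.38
eef_pos: [581.1, -288.8, 188.8]
tcp_rot: [-1.571, -0.001, -1.328]
ft_force: [0.8, 0.8, -0.5]
opening: 0.573
```

```bash
python3 - <<'E'
from h import *
s=readout.state();print(s['eef_pos'],s['tcp_rot'],s['opening'])
p=cam('wrist');save(p,'w7.png',None,1.5)
import pickle;pickle.dump(p,open('w7.pkl','wb'))
rep(p,["green_drum","mat"],1)
hsv=cv2.cvtColor(p['img'],cv2.COLOR_RGB2HSV)
m=cv2.inRange(hsv,(45,80,30),(85,255,255));print(cv2.boundingRect(cv2.findNonZero(m)))
E
```

```text
[ 581.14336649 -288.82111224  188.76703692] [-1.57086972e+00 -8.79331890e-04 -1.32769329e+00] 0.5729883972171199
green_drum call [ 601. -283.    4.] px [274. 174.] 0.81
green_drum call [ 601. -283.   57.] px [277. 185.] 0.77
mat call [ 599. -278.    2.] px [273. 169.] 0.63
mat call [ 593. -266.    6.] px [271. 159.] 0.76
(252, 151, 54, 59)
```

View pics/w7.png

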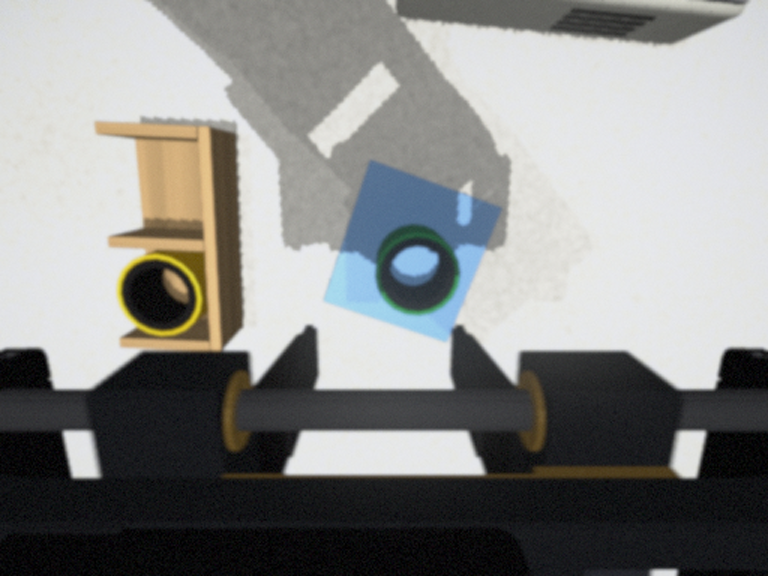

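The drum stands on the mat, with its top rim centred at about display (418,274). The yellow drum is still in its bay.

```bash
python3 - <<'E'
from h import *
import pickle
p=pickle.load(open('w7.pkl','rb'))
a=np.linspace(0,2*np.pi,200,endpoint=False);circ=np.c_[30*np.cos(a),30*np.sin(a),0*a]
hsv=cv2.cvtColor(p['img'],cv2.COLOR_RGB2HSV);m=cv2.inRange(hsv,(40,60,20),(88,255,255))
C=ray(p,[np.array([418,274])/1.5],53)[0];print('C',C)
best=[]
for dx in np.arange(-8,8.1,1):
  for dy in np.arange(-8,8.1,1):
    u=proj(p,circ*[0.97,.97,1]+C+[dx,dy,0]).round().astype(int); best.append((m[u[:,1],u[:,0]].mean(),dx,dy))
best.sort(reverse=True);print(best[:5]); b=np.mean([x[1:] for x in best[:5]],0);T=C+[*b,0];print(T)
go([T[0],T[1],30],-1.328)
E
```

```text
C [ 602.81746873 -281.82625854   53.        ]
[(np.float64(192.525), np.float64(-2.0), np.float64(0.0)), (np.float64(192.525), np.float64(-3.0), np.float64(1.0)), (np.float64(183.6), np.float64(-3.0), np.float64(0.0)), (np.float64(183.6), np.float64(-4.0), np.float64(1.0)), (np.float64(182.325), np.float64(-2.0), np.float64(1.0))]
[ 600.01746873 -281.22625854   53.        ]
shift cm [-0.04 15.2   2.27] norm 15.37 turn [ 0.4   0.01 -0.37]
```

Call:
apply_moves(increments=[[[0,0,2.4],[0,0,0],9.5],[[0,4,0],[0,0,0],9.5],[[0,4,0],[0,0,0],9.5],[[0,4,0],[0,0,0],9.5],[[0,3,0],[0,0,0],9.5]])

```text
t: 18.25
eef_pos: [600.6, -280.4, 23.7]
tcp_rot: [-1.582, 0.01, -1.328]
ft_force: [-0.3, -0.8, 0.4]
opening: 1.002
```

Call:
apply_moves(increments=[[[0,1.4,0],[0,0,0],9.5],[[0,0,0],[0,0,0],9.5],[[0,0,0],[0,0,0],7.5],[[0,0,0],[0,0,0],5],[[0,0,0],[0,0,0],5]])

```text
t: 18.88
eef_pos: [600.0, -280.0, 8.3]
tcp_rot: [-1.584, 0.012, -1.328]
ft_force: [-0.4, -0.3, -1.6]
opening: 0.741
```

Call:
apply_moves(increments=[[[0,-1.5,0],[0.8,0,0.5],7.2],[[0,0,0],[0,0,0],7.2],[[0,0,0],[0,0,0],7.2],[[0,0,0],[0,0,0],7.2],[[0,0,0],[0,0,0],7.2]])

```text
t: 19.5
eef_pos: [600.6, -280.5, 25.8]
tcp_rot: [-1.567, 0.02, -1.328]
ft_force: [-0.5, 0.5, -1.2]
opening: 0.756
```

```bash
python3 - <<'E'
from h import *
go([601.5,-281.5,24],-1.328)
E
```

```text
shift cm [0.13 0.18 0.06] norm 0.23 turn [-0.21 -0.01 -1.14]
```

Call:
apply_moves(increments=[[[0.1,0.2,0.1],[-0.2,0,-1.1],7.2],[[0,0,0],[0,0,0],5],[[0,0,0],[0,0,0],5],[[0,0,0],[0,0,0],5],[[0,0,0],[0,0,0],5]])

```text
t: 20.12
eef_pos: [601.9, -281.0, 23.2]
tcp_rot: [-1.571, -0.0, -1.328]
ft_force: [-0.4, -0.3, 0.5]
opening: 0.635
```

```bash
python3 - <<'E'
from h import *
s=readout.state();print(s['eef_pos'],s['tcp_rot'],s['opening'])
p=cam('top')
rep(p,["seat"],2);rep(p,["trimmer"],1)
q=cam('side');rep(q,["seat"],2)
E
```

```text
[ 601.85506674 -281.01551068   23.18485521] [-1.57138367e+00 -1.63075943e-04 -1.32801058e+00] 0.6345817277626522
seat call [595. -27.  87.] px [257. 156.] 0.62
seat call [665.   7.  79.] px [246. 135.] 0.61
trimmer call [637. -24.   3.] px [255. 148.] 0.87
trimmer call [670.   3.  80.] px [247. 133.] 0.8
seat call [595. -27.  88.] px [296. 193.] 0.96
seat call [ 539. -545.    4.] px [384. 317.] 0.43
seat call [593. -56.  82.] px [300. 199.] 0.68
```

Call:
apply_moves(increments=[[[0,-2,0],[0,0,0],5],[[0,-4,0],[0,0,0],5],[[0,-5,0],[0,0,0],5],[[-3,-5,0.8],[0,0,0],5],[[-3.5,-2,0.8],[0,0,0],5]])

```text
t: 21.15
eef_pos: [601.0, -214.3, 211.8]
tcp_rot: [-1.572, 0.001, -1.331]
ft_force: [0.2, 0.3, -1.4]
opening: 0.634
```

Call:
apply_moves(increments=[[[-3,0,0.8],[0,0,0],5],[[0,0,0],[0,0,0],5],[[0,0,0],[0,0,0],5],[[0,0,0],[0,0,0],5],[[0,0,0],[0,0,0],5]])

```text
t: 21.78
eef_pos: [601.6, -182.2, 218.1]
tcp_rot: [-1.567, -0.003, -1.33]
ft_force: [-0.1, -0.7, -1.6]
opening: 0.633
```

```bash
python3 - <<'E'
from h import *
s=readout.state();print(s['eef_pos'],s['tcp_rot'],s['opening'])
p=cam('wrist');save(p,'w8.png',None,1.5)
import pickle;pickle.dump(p,open('w8.pkl','wb'))
rep(p,["seat","green_drum"],2)
for z in (86,143):print(z,proj(p,[[596,-27,z]])*1.5)
E
```

```text
[ 601.5738296  -182.17653506  218.13319897] [-1.56730298 -0.0031113  -1.33019139] 0.6328969927902379
seat call [593. -25.  86.] px [289.  18.] 0.94
seat call [636. -45.  80.] px [326.  55.] 0.56
green_drum call [ 598. -183.  202.] px [252. 226.] 0.61
green_drum call [ 599. -170.  249.] px [258. 238.] 0.73
green_drum call [ 422. -262.   20.] px [105. 199.] 0.25
86 [[437.27940983  31.8712372 ]]
143 [[451.23190416  -2.84956785]]
```

View pics/w8.png

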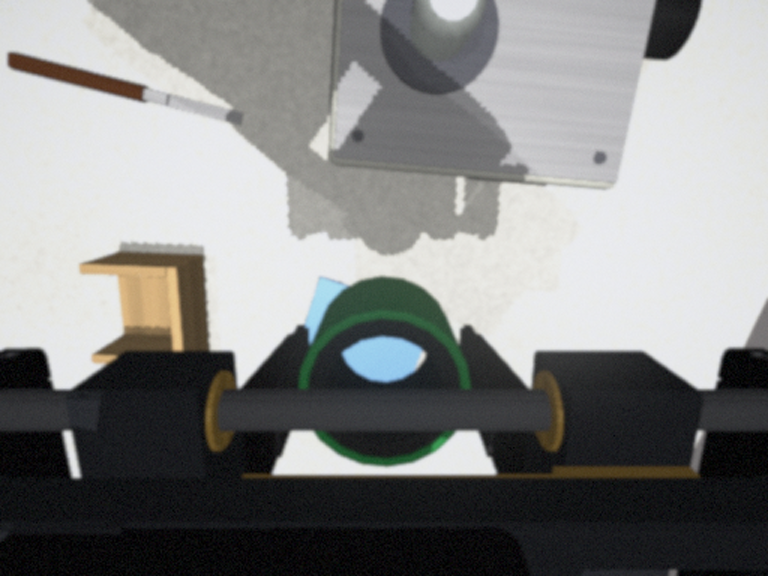

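Call:
apply_moves(increments=[[[-3,0,0.7],[0,0,0],5],[[-3,0,0.7],[0,0,0],5],[[0,0,0],[0,0,0],5],[[0,0,0],[0,0,0],5],[[0,0,0],[0,0,0],5]])

```text
t: 22.65
eef_pos: [601.0, -120.3, 217.5]
tcp_rot: [-1.568, -0.003, -1.331]
ft_force: [-1.0, -0.2, -1.0]
opening: 0.633
```

```bash
python3 - <<'E'
from h import *
s=readout.state();print(s['eef_pos'],s['tcp_rot'],s['opening'])
p=cam('wrist');save(p,'w9.png',None,1.5)
import pickle;pickle.dump((p,s['eef_pos'],s['tcp_rot']),open('w9.pkl','wb'))
rep(p,["seat","green_drum"],2)
for z in (86,143):print(z,proj(p,[[595,-26,z]])*1.5)
E
```

```text
[ 601.03849748 -120.34135475  217.50255981] [-1.56760013 -0.0032252  -1.33118527] 0.6333271974184382
seat call [596. -29.  87.] px [274.  93.] 0.74
seat call [631. -12.  80.] px [313.  85.] 0.87
green_drum call [ 599. -124.  202.] px [252. 230.] 0.7
green_drum call [ 598. -109.  248.] px [257. 237.] 0.84
86 [[410.93591825 134.7054626 ]]
143 [[417.68738107 126.74175238]]
```

View pics/w9.png

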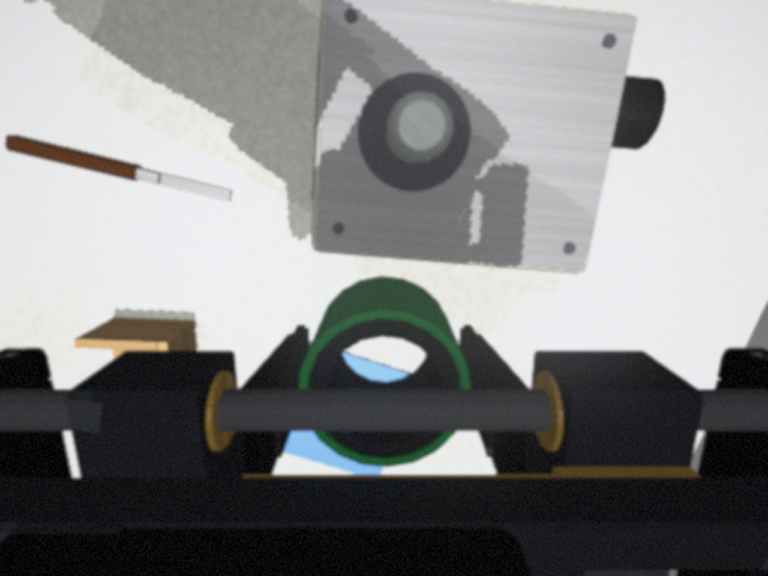

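The flange circle is centred at about display (414,132) and the spindle top at (422,125). The held drum's upper rim spans columns 299–470 and rows 311–466.

```bash
python3 - <<'E'
from h import *
import pickle
from scipy.optimize import least_squares
p,e,r=pickle.load(open('w9.pkl','rb'))
a=np.linspace(0,2*np.pi,720);C=np.c_[np.cos(a),np.sin(a),0*a]
def bb(x,y,z,rad):
    u=proj(p,C*rad+[x,y,z])*1.5; return np.r_[u.min(0),u.max(0)]
def fit(b,z,rad,g):
    s=least_squares(lambda v:bb(v[0],v[1],z,rad)-b,g);print(s.x.round(1),'res',s.fun.round(1));return s.x
F=fit([358,72,470,192],86,36,[595,-26]); 
S=fit([398,99,446,150],143,12,[595,-26])
D=fit([299,311,470,466],e[2]+29.8,30,e[:2])
M=R.from_euler('xyz',r); print('drum rel tool',M.inv().apply([D[0]-e[0],D[1]-e[1],29.8]).round(1))
E
```

```text
[596.8 -25.1] res [-0.7  0.2  0.7 -0.2]
[596.9 -24.6] res [ 0.6  0.7 -0.6 -0.7]
[ 600.7 -122.3] res [-2.2 -1.7  2.2  2.3]
drum rel tool [  1.9 -29.8  -0.7]
```

```bash
python3 - <<'E'
from h import *
go([597.1,-23.1,190],-1.331)
E
```

```text
shift cm [-9.52  2.73  1.92] norm 10.08 turn [-0.18 -0.01  0.18]
```

Call:
apply_moves(increments=[[[-4.7,0,1.0],[-0.2,0,0.2],5],[[-4.5,0,0.9],[0,0,0],5],[[0,1,0],[0,0,0],5],[[0,1.5,0],[0,0,0],5],[[0,0,0],[0,0,0],5]])

```text
t: 23.52
eef_pos: [597.7, -26.1, 190.6]
tcp_rot: [-1.571, 0.0, -1.334]
ft_force: [0.8, -0.0, -1.0]
opening: 0.638
```

```bash
python3 - <<'E'
from h import *
s=readout.state();print(s['eef_pos'],s['tcp_rot'],s['ft_force'])
go([597.1,-23.1,166],-1.331)
p=cam('wrist');save(p,'w10.png',[100,180,412,330],2.5)
E
```

```text
[597.6761596  -26.10816613 190.59584363] [-1.57144744e+00  1.85786522e-04 -1.33411295e+00] [ 0.79010722 -0.02879564 -0.96652433]
shift cm [-0.31  2.46  0.02] norm 2.48 turn [ 0.04 -0.18 -0.01]
```

View pics/w10.png

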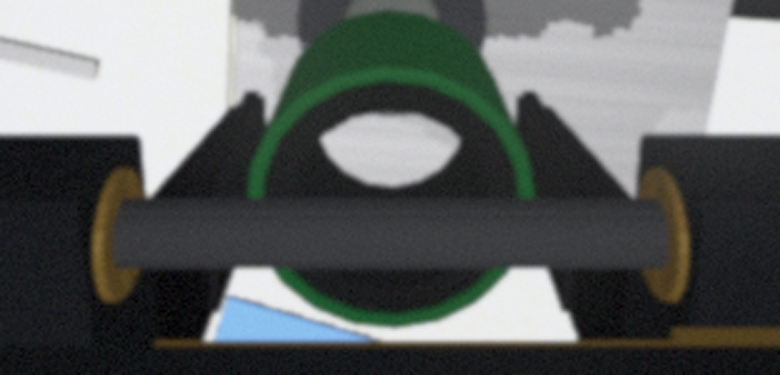

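Call:
apply_moves(increments=[[[-0.3,0,0],[0,0,0],5],[[0,1,0],[0,0,0],5],[[0,1,0],[0,0,0],5],[[0,0.5,0],[0,0,0],5],[[0,0,0],[0,0,0],5]])

```text
t: 24.2
eef_pos: [597.5, -24.6, 164.7]
tcp_rot: [-1.57, -0.0, -1.336]
ft_force: [0.4, 0.7, -0.6]
opening: 0.635
```

```bash
python3 - <<'E'
from h import *
s=readout.state();print(s['eef_pos'],s['tcp_rot'],s['ft_force'])
go([597.1,-23.1,150],-1.331)
E
```

```text
[597.51910636 -24.62169568 164.65392213] [-1.57015086e+00 -3.87276223e-04 -1.33628089e+00] [ 0.35806613  0.74551545 -0.63033556]
shift cm [-0.16  1.47 -0.01] norm 1.47 turn [-0.04 -0.3   0.02]
```

Call:
apply_moves(increments=[[[-0.15,0.3,0],[0,0,0],5],[[0,0.4,0],[0,0,0],5],[[0,0.4,0],[0,0,0],5],[[0,0.4,0],[0,0,0],5],[[0,0,0],[0,0,0],5]])

```text
t: 24.82
eef_pos: [597.3, -23.0, 148.9]
tcp_rot: [-1.57, -0.001, -1.336]
ft_force: [-0.2, 0.1, -1.5]
opening: 0.634
```

Call:
apply_moves(increments=[[[0,0.8,0],[0,0,0],5],[[0,0.8,0],[0,0,0],5],[[0,0.8,0],[0,0,0],5],[[0,0.6,0],[0,0,0],5],[[0,0,0],[0,0,0],5]])

```text
t: 25.45
eef_pos: [597.3, -23.0, 116.4]
tcp_rot: [-1.57, -0.0, -1.336]
ft_force: [-0.5, -0.5, -1.0]
opening: 0.636
```

Call:
apply_moves(increments=[[[0,0.5,0],[0,0,0],5],[[0,0.3,0],[0,0,0],5],[[0,0.2,0],[0,0,0],5],[[0,0.2,0],[0,0,0],5],[[0,0,0],[0,0,0],5]])

```text
t: 26.08
eef_pos: [597.8, -23.1, 106.6]
tcp_rot: [-1.568, -0.002, -1.336]
ft_force: [-0.7, -0.3, -1.6]
opening: 0.636
```

Call:
apply_moves(increments=[[[0,0.2,0],[0,0,0],5],[[0,0.2,0],[0,0,0],5],[[0,0.2,0],[0,0,0],5],[[0,0,0],[0,0,0],5],[[0,0,0],[0,0,0],5]])

```text
t: 26.7
eef_pos: [598.1, -23.2, 106.5]
tcp_rot: [-1.564, -0.004, -1.336]
ft_force: [-0.2, 1.1, -1.2]
opening: 0.635
```

Call:
apply_moves(increments=[[[0,0.4,0],[0,0,0],5],[[0,0.4,0],[0,0,0],5],[[0,0,0],[0,0,0],5],[[0,0,0],[0,0,0],5],[[0,0,0],[0,0,0],5]])

```text
t: 27.32
eef_pos: [598.8, -23.6, 104.5]
tcp_rot: [-1.561, -0.006, -1.335]
ft_force: [-1.6, -0.3, 3.8]
opening: 0.634
```

Call:
apply_moves(increments=[[[0,0,0],[0,0,0],7],[[0,0,0],[0,0,0],8.5],[[0,0,0],[0,0,0],9.5],[[0,0,0],[0,0,0],9.5],[[0,-2,0],[0,0,0],9.5]])

```text
t: 27.95
eef_pos: [597.9, -23.5, 122.6]
tcp_rot: [-1.564, -0.004, -1.335]
ft_force: [-0.5, -0.3, -0.1]
opening: 0.993
```

Call:
apply_moves(increments=[[[0,-4,0],[0,0,0],9.5],[[0,-5,0],[0,0,0],9.5],[[0,-3,0],[0,0,0],9.5],[[4,0,0],[0,0,0],9.5],[[4,0,0],[0,0,0],9.5]])

```text
t: 28.58
eef_pos: [616.2, -100.3, 248.9]
tcp_rot: [-1.562, -0.006, -1.331]
ft_force: [1.2, -0.3, -0.2]
opening: 0.998
```

```bash
python3 - <<'E'
from h import *
s=readout.state();print(s['eef_pos'],s['tcp_rot'],s['opening'])
p=cam('wrist');i1=p['img'];rep(p,["green_drum","seat"],1)
q=cam('side');rep(q,["green_drum"],2)
# expected outlines of drum: seated bottom 86
a=np.linspace(0,2*np.pi,60);C=np.c_[30*np.cos(a),30*np.sin(a),0*a]
im=[]
for c in (p,q):
    i=c['img'].copy()[...,::-1].copy()
    for z,col in ((86,(0,0,255)),(136,(255,0,255))):
        cv2.polylines(i,[proj(c,C+[597,-25,z]).round().astype(np.int32)],True,col,1)
    u=proj(c,[[597,-25,110]])[0].astype(int);print(u)
    x0=np.clip(u[0]-60,0,392);y0=np.clip(u[1]-70,0,244)
    im.append(np.hstack([cv2.resize(k[y0:y0+140,x0:x0+120],None,fx=2,fy=2,interpolation=cv2.INTER_CUBIC) for k in (c['img'][...,::-1],i)]))
cv2.imwrite('pics/seat.png',np.vstack(im)); 
E
```

```text
[ 616.17328089 -100.34969124  248.86359244] [-1.5620672  -0.00550181 -1.33110894] 0.9983534548676928
green_drum call [598. -24. 140.] px [256. 105.] 0.56
seat call [596. -24.  86.] px [254. 105.] 0.87
seat call [639.  -8.  84.] px [297. 100.] 0.96
green_drum call [601. -30.  89.] px [298. 193.] 0.55
green_drum call [587. -52. 121.] px [298. 189.] 0.82
[255 106]
[296 187]
```

View pics/seat.png

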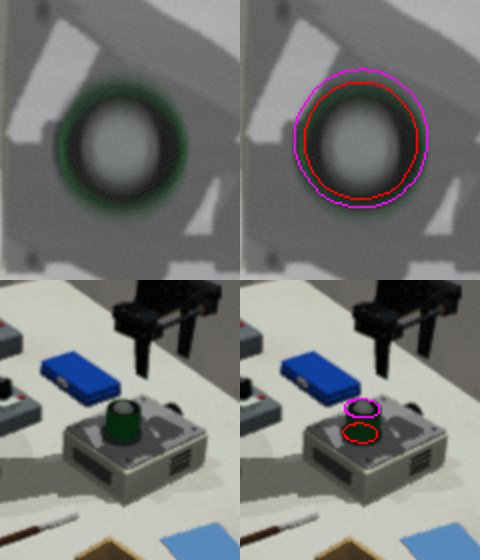

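Both views in the crop show the drum upright on the flange, matching the projected seated outline. The spindle top stands out of the bore. Now back to the fader.

```bash
python3 - <<'E'
from h import *
y0=-1.331;yt=-3.014;P=np.array([616,-100,249.]);T=np.array([494.5,224,190]);n=10
for i in range(n):
    M=R.from_euler('xyz',[-np.pi/2,0,y0+(yt-y0)*i/n]); print(i,M.inv().apply((T-P)/n/10).round(1),'turn',round(-np.degrees((yt-y0)/n),2))
E
```

```text
0 [-3.4  0.6 -0.4] turn 9.64
1 [-3.3  0.6 -1. ] turn 9.64
2 [-3.1  0.6 -1.5] turn 9.64
3 [-2.8  0.6 -2. ] turn 9.64
4 [-2.4  0.6 -2.5] turn 9.64
5 [-2.   0.6 -2.8] turn 9.64
6 [-1.5  0.6 -3.1] turn 9.64
7 [-0.9  0.6 -3.3] turn 9.64
8 [-0.4  0.6 -3.4] turn 9.64
9 [ 0.2  0.6 -3.5] turn 9.64
```

Call:
apply_moves(increments=[[[-3.4,0,-0.4],[0,9.6,0],8],[[-3.3,0,-1.0],[0,9.6,0],6],[[-3.1,0,-1.5],[0,9.6,0],5],[[-2.8,0.6,-2.0],[0,9.6,0],5],[[-2.4,0.6,-2.5],[0,9.6,0],5]])

```text
t: 29.6
eef_pos: [554.0, 69.0, 235.1]
tcp_rot: [-1.562, 0.003, -2.193]
ft_force: [-0.2, 0.7, 0.3]
opening: 0.552
```

Call:
apply_moves(increments=[[[-2.0,1,-2.8],[0,9.6,0],5],[[-1.5,1,-3.1],[0,9.6,0],5],[[-0.9,1,-3.3],[0,9.6,0],5],[[-0.4,1,-3.4],[0,9.6,0],5],[[0.2,0.8,-3.5],[0,9.6,0],5]])

```text
t: 30.22
eef_pos: [495.4, 240.7, 185.8]
tcp_rot: [-1.568, 0.011, -3.055]
ft_force: [0.7, 0.7, 0.4]
opening: 0.531
```

```bash
python3 - <<'E'
from h import *
s=readout.state();print(s['eef_pos'],s['tcp_rot'],s['opening'])
go([494.5,224,150],-3.014)
E
```

```text
[495.42222968 240.6783178  185.75634252] [-1.56773439  0.01123067 -3.05461318] 0.5307127334186839
shift cm [0.28 3.58 1.64] norm 3.95 turn [-0.19 -2.33 -0.64]
```

Call:
apply_moves(increments=[[[0.3,0,1.6],[-0.2,-2.3,-0.6],5],[[0,0,0],[0,0,0],5],[[0,0,0],[0,0,0],5],[[0,0,0],[0,0,0],5],[[0,0,0],[0,0,0],5]])

```text
t: 30.85
eef_pos: [491.9, 228.3, 185.7]
tcp_rot: [-1.571, 0.001, -3.014]
ft_force: [0.5, -0.1, -0.2]
opening: 0.526
```

```bash
cat > tabs.py <<'E'
from h import *
A=R.from_euler('z',-7.3,degrees=True);o=np.array([486.6,283.1,0])
def tabs(p,z=43):
    hsv=cv2.cvtColor(p['img'],cv2.COLOR_RGB2HSV)
    for n,lo,hi,c in (('green',(40,80,40),(85,255,255),[517.7,324.2,43]),('yel',(20,80,60),(36,255,255),[521.9,289.1,43]),('red',(0,110,60),(8,255,255),[529.8,228.9,43])):
        u=proj(p,[c])[0].astype(int);m=cv2.inRange(hsv,lo,hi);k=np.zeros_like(m);k[max(u[1]-22,0):u[1]+22,max(u[0]-14,0):u[0]+14]=1
        y,x=np.nonzero(m*k)
        if len(x)<10: print(n,'none',u,len(x));continue
        X=ray(p,[[x.mean(),y.mean()]],z)[0];print(n,len(x),X.round(1),A.apply(X-o).round(1))
    for d in nets.mark_of(p,'fader_top')[:3]:
        X=w(p,d['point']);u=proj(p,X)[0];
        if abs(X[2]-94)<12: print('grip net',X.round(1),A.apply(ray(p,[u],94)[0]-o).round(1),u.round(1),round(d['confidence'],2))
E
python3 - <<'E'
from tabs import *
import pickle
s=readout.state();print(s['eef_pos'],s['tcp_rot'],s['opening'])
p=cam('wrist');save(p,'w11.png');tabs(p)
q=pickle.load(open('w3.pkl','rb'));
try: tabs(q)
except Exception as e: print(e)
go([494.5,224,66],-3.014)
E
```

```text
[491.91508514 228.28718259 185.66347497] [-1.57130455e+00  7.22095883e-04 -3.01387048e+00] 0.525931545025629
green 112 [517.2 324.5  43. ] [35.7 37.2 43. ]
yel 135 [521.9 289.5  43. ] [35.9  1.8 43. ]
red 144 [530.4 228.8  43. ] [ 36.5 -59.4  43. ]
grip net [496.3 218.7  94.5] [  1.4 -65.1  94. ] [267.7 190.1] 0.83
green 93 [518. 325.  43.] [36.5 37.6 43. ]
yel 134 [521.7 289.8  43. ] [35.7  2.2 43. ]
red 164 [530.  229.2  43. ] [ 36.2 -58.9  43. ]
only the last four pictures can be asked about
shift cm [-0.2  11.96  0.46] norm 11.97 turn [ 0.03  0.01 -0.03]
```

Call:
apply_moves(increments=[[[-0.2,4,0.5],[0,0,0],5],[[0,4,0],[0,0,0],5],[[0,3.7,0],[0,0,0],4],[[0,0,0],[0,0,0],2],[[0,0,0],[0,0,0],1]])

```text
t: 31.58
eef_pos: [496.6, 223.7, 67.8]
tcp_rot: [-1.572, 0.005, -3.015]
ft_force: [-0.6, 0.6, 0.1]
opening: 0.268
```

Call:
apply_moves(increments=[[[0,0,0],[0,0,0],1],[[0,0,0],[0,0,0],1],[[0,0,0],[0,0,0],1],[[0,0,0],[0,0,0],1],[[0,0,0],[0,0,0],1]])

```text
t: 32.2
eef_pos: [496.7, 223.7, 68.5]
tcp_rot: [-1.572, 0.006, -3.014]
ft_force: [2.5, 0.3, -14.0]
opening: 0.206
```

```bash
python3 - <<'E'
from tabs import *
s=readout.state();print(s['eef_pos'],s['tcp_rot'],s['opening'],s['ft_force'],A.apply(s['eef_pos']-o))
p=cam('wrist');tabs(p)
E
```

```text
[496.69397913 223.73499765  68.5287408 ] [-1.57203349  0.00572676 -3.01447544] 0.2061325330986029 [  2.46764349   0.27104203 -13.98832338] [  2.46897102 -60.16640343  68.5287408 ]
green 327 [517.8 324.3  43. ] [36.2 36.9 43. ]
yel 335 [522.3 289.2  43. ] [36.2  1.5 43. ]
red 347 [530.2 228.6  43. ] [ 36.4 -59.6  43. ]
grip net [494.1 220.9  93.3] [ -0.1 -62.7  94. ] [261.7 255.6] 0.8
```

Call:
apply_moves(increments=[[[0,0,-3],[0,0,0],1],[[0,0,-3],[0,0,0],1],[[0,0,-2.5],[0,0,0],1],[[0,0,0],[0,0,0],1],[[0,0,0],[0,0,0],1]])

```text
t: 32.92
eef_pos: [485.7, 308.6, 68.6]
tcp_rot: [-1.571, 0.005, -3.015]
ft_force: [1.9, -0.7, -13.1]
opening: 0.21
```

```bash
python3 - <<'E'
from tabs import *
s=readout.state();print(s['eef_pos'],s['tcp_rot'],s['opening'],s['ft_force'],A.apply(s['eef_pos']-o))
E
```

```text
[485.70526108 308.56321849  68.56344041] [-1.57071021  0.00496764 -3.01479923] 0.21042734056444745 [  1.87340176  -0.7211589  -13.06952869] [ 2.34798733 25.37051456 68.56344041]
```

Remaining 10.9 mm.

Call:
apply_moves(increments=[[[0,0,-1.1],[0,0,0],1],[[0,0,0],[0,0,0],1],[[0,0,0],[0,0,0],1],[[0,0,0],[0,0,0],1],[[0,0,0],[0,0,0],1]])

```text
t: 33.55
eef_pos: [484.4, 318.4, 68.5]
tcp_rot: [-1.571, 0.004, -3.017]
ft_force: [2.2, 2.4, -13.5]
opening: 0.21
```

```bash
python3 - <<'E'
from tabs import *
s=readout.state();print(s['eef_pos'],s['tcp_rot'],s['opening'],s['ft_force'],A.apply(s['eef_pos']-o))
p=cam('wrist');tabs(p)
E
```

```text
[484.4327934  318.38858196  68.54927555] [-1.57054737  0.0041221  -3.01689568] 0.21001606383640922 [  2.16160266   2.39456598 -13.45069022] [ 2.33428967 35.27792359 68.54927555]
green 245 [517.6 325.1  43. ] [36.1 37.7 43. ]
yel 316 [522.  289.8  43. ] [36.   2.1 43. ]
red 426 [530.2 229.5  43. ] [ 36.4 -58.7  43. ]
grip net [482.2 316.4  92.6] [ 0.6 33.6 94. ] [260.2 254.2] 0.86
```

Call:
apply_moves(increments=[[[0,0,-0.2],[0,0,0],1],[[0,0,0],[0,0,0],1],[[0,0,0],[0,0,0],1],[[0,0,0],[0,0,0],1],[[0,0,0],[0,0,0],1]])

```text
t: 34.28
eef_pos: [484.2, 320.2, 68.5]
tcp_rot: [-1.57, 0.004, -3.017]
ft_force: [2.1, 0.8, -13.8]
opening: 0.209
```

```bash
python3 - <<'E'
from tabs import *
s=readout.state();print(s['ft_force'],A.apply(s['eef_pos']-o))
E
```

```text
[  2.11079703   0.8269882  -13.76088702] [ 2.33147409 37.14369703 68.54295621]
```

Call:
apply_moves(increments=[[[0,0,0],[0,0,0],5],[[0,0,0],[0,0,0],5],[[0,-4,0],[0,0,0],5],[[0,-4,0],[0,0,0],5],[[0,-4,0],[0,0,0],5]])

```text
t: 34.9
eef_pos: [483.5, 320.3, 192.9]
tcp_rot: [-1.57, 0.004, -3.017]
ft_force: [-0.6, 0.6, 0.2]
opening: 0.526
```

Call:
apply_moves(increments=[[[0,0,0],[0,0,0],5],[[0,0,0],[0,0,0],5],[[0,0,0],[0,0,0],5],[[0,0,0],[0,0,0],5],[[0,0,0],[0,0,0],5]])

```text
t: 35.52
eef_pos: [483.6, 320.5, 194.2]
tcp_rot: [-1.571, 0.006, -3.018]
ft_force: [0.2, 0.2, -0.5]
opening: 0.527
```

```bash
python3 - <<'E'
from tabs import *
s=readout.state();print(s['eef_pos'],s['opening'])
p=cam('wrist');save(p,'w12.png');tabs(p)
# white line on grip: profile around expected top
u=proj(p,[[482,320,94]])[0].astype(int);print(u)
g=cv2.cvtColor(p['img'],cv2.COLOR_RGB2GRAY).astype(int)
for r in range(u[1]-14,u[1]+15,4): print(r,u[0]-14,*g[r,u[0]-14:u[0]+15])
import pickle;pickle.dump(p,open('w12.pkl','wb'))
E
```

```text
[483.55943033 320.46383993 194.16015461] 0.5270188947924116
green 89 [517.9 324.9  43. ] [36.3 37.5 43. ]
yel 126 [521.5 289.6  43. ] [35.4  2.1 43. ]
red 152 [529.8 229.3  43. ] [ 36.  -58.9  43. ]
grip net [483.4 315.9  92.6] [ 1.3 33.  94. ] [261.4 192. ] 0.72
[256 193]
179 242 136 137 137 127 103 67 44 43 40 42 42 48 67 96 107 99 73 54 44 40 45 43 44 57 85 114 131 150 178
183 242 49 42 47 41 42 44 42 42 40 44 37 51 81 121 139 130 97 60 51 41 41 42 45 42 41 46 47 47 51
187 242 69 73 73 65 57 42 38 43 46 42 43 51 86 122 139 128 96 58 47 44 44 46 43 41 49 66 75 83 85
191 242 144 141 137 118 91 60 45 44 44 39 39 45 82 125 138 127 95 64 46 47 44 40 45 50 76 110 137 146 173
195 242 144 142 138 119 89 58 43 44 46 41 43 48 76 112 133 128 96 61 44 46 43 46 48 46 73 115 138 171 207
199 242 144 141 143 129 100 63 44 44 46 43 41 51 66 104 127 123 96 62 45 46 45 43 43 49 77 117 139 155 175
203 242 99 95 99 91 74 55 44 41 43 43 43 50 72 104 130 122 95 64 44 41 42 41 45 50 64 82 96 99 104
207 242 93 94 92 92 92 90 89 85 76 79 85 92 104 123 130 127 107 89 84 81 79 82 85 91 99 109 122 138 157
```

```bash
python3 - <<'E'
from tabs import *
import pickle
p=pickle.load(open('w12.pkl','rb'));g=cv2.cvtColor(p['img'],cv2.COLOR_RGB2GRAY).astype(float)
c=[]
for r in range(185,202):
    x=np.arange(250,263);v=np.clip(g[r,250:263]-48,0,None);c.append((x@v)/v.sum())
u=np.mean(c);X=ray(p,[[u,193]],94)[0];print(u,p['cx'],A.apply(X-o))
# pair of q: first image
E
```

```text
256.2618497439314 255.84547412328712 [ 0.35412469 37.75182538 94.        ]
```

```bash
python3 - <<'E'
from h import *
p=cam('top');rep(p,"green_drum yellow_drum knife model jar case".split(),1)
q=cam('side');rep(q,["green_drum","yellow_drum"],1)
s=readout.state();print(s['t'],env.job_done())
E
```

```text
green_drum call [598. -26.  89.] px [257. 155.] 0.8
green_drum call [588. -26. 138.] px [257. 155.] 0.57
yellow_drum call [ 430. -346.    6.] px [352. 208.] 0.8
yellow_drum call [ 427. -348.   57.] px [356. 208.] 0.69
knife call [ 370. -111.    3.] px [282. 227.] 0.75
knife call [475. 234.  43.] px [177. 196.] 0.74
model call [376.  63.  -2.] px [230. 225.] 0.65
model call [373.  65.  17.] px [229. 227.] 0.59
jar call [ 542. -543.    0.] px [407. 174.] 0.53
jar call [ 540. -534.   70.] px [413. 172.] 0.74
case call [703. 274.  -2.] px [168. 130.] 0.9
case call [692. 271.  31.] px [167. 131.] 0.97
green_drum call [602. -30.  87.] px [298. 193.] 0.59
green_drum call [591. -53. 121.] px [300. 189.] 0.84
yellow_drum call [ 435. -340.    6.] px [308. 282.] 0.73
yellow_drum call [ 424. -342.   46.] px [306. 274.] 0.75
the job is handed in; nothing more can be done
36.525 None
```

The job is done and handed in at about 36.5 s; no verdict was reported. I did it in the order asked:
1. **Fader to stop:** I slid it to the red stop end, where it met about 22 N of resistance.
2. **Drum to mat:** I lifted the green drum out by its front rim, stood it on the mat and let go.
3. **Drum onto spindle:** I took a fresh grip round the outside, lowered it until it touched the flange, and let go.
4. **Fader to green mark:** I then slid the fader to the green mark and let go.

**Last checks**
- **Drum:** it matches the fully seated outline in both the side and wrist views. The networks put its underside at 87–89 mm, against a flange height of 86 mm.
- **Fader line:** it is about 0.25 mm past the green mark in the picture and about 0.8 mm past by arm position. The network's rougher estimate of the grip disagreed, reading about 4.5 mm short. I trusted the first two.
- **Other things:** the yellow drum, knife, model, jar and case were where they started, within a few mm.

**Slip:** during the re-grip on the mat the fingers went about 15 mm lower than planned, to 8 mm above the bench. They were open and touched nothing, and I raised them before closing.

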